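# Swing the parts pan's handle inward and load the skillet

## Task

The tall parts pan under the magnifier has its handle sticking out across the shallow skillet beside it: swing the handle inward, turning the pan where it sits on its trivet without lifting it out, until the handle lies in line above the trivet's flat tongue. Then take the chrome worm shaft from its black cradle, lower it into the skillet - do not drop it in - and leave it lying flat on the skillet's floor. Do not bump the magnifier, keep the skillet about where it stands, and leave the other things alone.

Things in the scene. Friction and masses are not known exactly. Their poses are not given: they have to be found in the camera images.
- trivet: Fixed dark steel trivet: plate 124 mm across, 6 mm thick, with a collar (outer radius 62, inner 54, top 14 mm above the counter) that holds the parts pan loosely, and one flat radial tongue 24 mm wide, 5 mm high, reaching 165 mm from the centre, roughly towards the robot's right and a little nearer. Origin: plate centre at counter level; x axis along the tongue, z up.
- tongue_mark (a point): Point on top of the tongue's centre line, 138 mm from the trivet's centre: right below where the end of the pan's handle belongs.
- pan: Tall empty steel pan, loose in the trivet's collar (4 mm play), about 0.5 kg: radius 52 mm, 56 mm high. Origin: centre of its underside, 6 mm above the counter; z up, x along its handle. At the start the handle points over the skillet, 90 to 123 degrees clockwise (from above) of the tongue; the free way is anticlockwise, on the robot's side. It turns with 1 to 3 N at the handle and stays put.
- handle_grip (a point): A good place to straddle the handle: mid bar, 115 mm from the pan's axis; axes as the pan's. The handle is a level straight dark steel bar 14 mm wide and 10 mm thick, from the wall out to 138 mm from the axis, its middle 48 mm above the pan's underside (54 mm above the counter).
- handle_end (a point): Outer end of the handle, 138 mm from the pan's axis, mid thickness.
- magnifier: Fixed magnifier over the pan, not to be touched. Lens with rim: level disc 202 mm across, 14 mm thick, underside 175 to 185 mm above the counter. Origin: below the lens centre, about 36 mm from the pan's axis towards the tongue: it overhangs the handle there, so a gripper must lean outwards (top away from the pan) 30 to 45 degrees. x axis to its post, 240 mm off at the far side, 240 mm high.
- skillet: Shallow dark steel skillet, loose on the counter, about 0.6 kg: outer radius 70 mm at the rim, 66 at the foot, rim 22 mm high, wall 3 mm, inner floor 4 mm above the counter. Origin: centre of its underside; x axis points along its own short handle (to 148 mm). Its centre is about 175 mm from the pan's axis, on the robot's left and nearer, outside the lens.
- shaft: Chrome level-wind worm shaft, a 10 mm round bar 80 mm long with a 16 mm collar, 5 mm thick, at each end, 50 g. Origin: its middle, on its axis; x along the shaft. At the start it lies level in the cradle, axis 35 mm above the counter.
- cradle: Fixed black cradle under the shaft: base 90 x 36 x 6 mm, two slotted posts 6 mm thick (along the shaft), 20 mm wide, 38 mm high, centred 25 mm either side of the middle; the 44 mm of shaft between them can be gripped from above. Origin: centre of the underside; x along the shaft. It stands in one of three places on the robot's right.
- milk_pan: Small deep aluminium pan (radius 42, 45 mm high, stub black handle), the pan's other neighbour; a bystander. Origin: centre of underside.
- reel: Gold baitcasting reel, about 65 x 95 x 60 mm, bystander at the far left. Origin: under its foot.
- canister: Clear screw-top canister of gears, radius 39, 91 mm high, bystander at the near left. Origin: centre of underside.
- dial: Black brake dial, radius 19, 16 mm high, bystander on the right. Origin: centre of underside.
- spool: Bare aluminium spool standing on end, radius 18, 23 mm high, bystander on the right. Origin: centre of underside.
- spanner: Cork-handled brass spanner, 175 mm long, 20 mm high, bystander at the far right. Origin: mid length, on the counter; x towards its brass head.
There are look-alikes about, which are no part of the job. What is shaped like the trivet but blue or yellow is not meant.

How it is judged:
On the way, in this order (a step that is already met when the one before it is completed fails the run):
1. the handle has been swung over the tongue, the pan seated in its trivet (horizontal distance between handle_end and tongue_mark below 0.022 m and horizontal distance between pan and trivet below 0.008 m and z of pan in the frame of trivet below 0.01 m and angle between pan's own z axis and vertical below 0.06 rad), for 0.2 s.
2. the shaft, still held, has been lowered close over the skillet's floor (horizontal distance between shaft and skillet below 0.055 m and z of shaft in the frame of skillet below 0.055 m and contact force between the fingers and shaft above 0.3 N), for 0.05 s.
At the end, for the whole second after the job is handed in: The pan sits upright in its trivet (within 8 mm of centre, not raised 4 mm) with its handle end within 22 mm, seen from above, of the tongue mark; the shaft lies flat and still on the skillet floor (axis within 18 mm of its underside); the skillet is upright, within 40 mm of its start (all of step 1 and horizontal distance between shaft and skillet below 0.055 m and z of shaft in the frame of skillet below 0.018 m and angle between the x axis of shaft and the z axis of skillet, either way round above 1.4 rad and linear speed of each of shaft, pan below 0.02 m/s and angle between skillet's own z axis and vertical below 0.06 rad and distance of skillet from where it was at the start of the episode below 0.04 m); the robot touches nothing.
It fails at once if the magnifier is touched (contact force between magnifier and anything else above 1 N).
It fails at once if the pan is lifted out of its trivet or tipped (z of pan in the frame of trivet above 0.025 m or angle between pan's own z axis and vertical above 0.3 rad).
It fails at once if a bystander (small deep pan, reel, canister, dial, spool or spanner) is moved more than 25 mm (distance of any of milk_pan, reel, canister, dial, spool, spanner from where it was at the start of the episode above 0.025 m).
It also fails if it takes over 72 s, if anything falls off the work surface, if the arm or the gripper's body presses on something with over 40 N, if the wrist force passes 120 N, or if a joint passes its speed limit or range.

## Robot

A 7-joint arm with a two-finger parallel gripper is mounted at the origin on the work surface. World frame = base frame: x ahead of the robot, y to its left, z up, the work surface at z = 0. Lengths are in m, angles in rad, forces in N, time in s.
With the tool pointing down it reaches from about 0.4 to 0.85 m from the base axis. Payload 10.4 kg.
Tool frame: the origin (TCP) lies at the very end of the fingers, on their centre line; the grasp point (between the pads) lies 19 mm behind it; z points along the fingers, y is the line along which they close (so a half turn about z gives the same grasp; the last joint's range is limited). The gripper opens to 87 mm and grips with 3 to 60 N. Pads are 19 mm wide; open, the fingers measure 117 mm over their backs; the gripper's body (75 mm by 190 mm) begins 51 mm behind the grasp point.
Start: joints at [1.317, 0.332, -0.065, 1.46, 0.022, 1.35, -0.088], TCP at [0.143, -0.608, 0.223] pointing down, gripper open.
Joint ranges: [-2.6, 2.6], [-0.5, 2.12], [-1.47, 1.34], [0.16, 2.42], [-1.27, 4.41], [0.06, 2.06], [-2.6, 2.6]. Speed limits (rad/s): [2.22, 2.22, 2.79, 2.79, 3.14, 3.14, 3.14].

## Interface

Orientations are given as a unit quaternion [x, y, z, w].
In Python, from bench import * gives the robot as it stands.
- The arm moves only by the tool step_arm, never from a script. Its arguments are lists of equal length, an entry for each row: "delta_pos": the shift along the world's x, y, z in units of 25 mm (1.0 is 25 mm), a list of three; "turn": the turn about the world's z in units of 0.12 rad (1.0 is 0.12 rad). In form: {"delta_pos": [[tx, ty, tz], ...], "turn": [turn, ...]}. A call has 1 to 12 rows; each row shifts and turns the commanded pose from where the row before left it; what a row does not reach is not made up. A row lasts 1/10 s, in which the tool goes at most 50 mm and 8.59 degrees, less where a joint would pass 70% of its speed; a pose out of reach is approached as far as the arm can. A call with a number of a shift or a turn outside -1 to 1 is refused whole. A call with a gripper value outside its range is refused whole. "grip" is the closure, from 0 (fully open) to 1 (shut), set as the call begins (left out, the last holds). The fingers move at their own pace and stop on an object; "newtons" is the grip in N (left out, the last holds). Time passes only in rows, so rows that do not move let the fingers close. It gives the time, the measured TCP pose, the force, the opening and the grip force at its end, in the units of the state.
- read_state(): the state, without advancing time (a new reading comes with each control period).
- camera(name): name is "scene" or "side" or "wrist"; returns a dict with "image" (400x640x3 uint8, red, green, blue), "z_map" (400x640 float32, m along the optical axis (not along the pixel's ray), 0 where there is no reading), "mtx" (3x3 intrinsics, pixels), "dist" ([k1, k2, p1, p2, k3] as OpenCV has them; the pictures are not rectified), "view" (4x4, takes a point from world to camera coordinates). Camera axes: x right, y up, looking along -z (the intrinsics and any distortion apply to the point x, -y, -z); pixel columns grow to the right and rows downward; lengths in m; the calibration is good to about 2 mm. A picture is of the moment at which its call begins.
- close_job(): hands the job in; it is judged then, once.
The state is a dict: "time": time; "joint_positions": joint angles; "joint_vel": joint speeds; "joint_torque": joint torques, N m; "ee_pos": TCP position; "eef_rot": TCP orientation; "ft_force": force on the tool from outside, world axes, zero at the start; "torque": the same for the moment, N m; "width": finger opening in m; "grip_force": force on a finger pad.
Only numpy, scipy, OpenCV 4.12 (cv2) and the standard library are available. Lean on these libraries where they do the work, as an engineer would, in place of code of your own. Each camera call takes 0.05 s, during which the arm holds its last target. There are 200 camera calls.

## Working session

There is one attempt and no reset: what is moved stays moved. The work goes in short steps, Python scripts to look and compute and a tool call to move; the robot and the scene stay as the last step left them, time stands still between calls to the robot, and variables do not carry over. Pictures are saved under pics/ and viewed, at most 11 in all, crops included, and the job is handed in when it is done.

Besides the shell and the picture viewer there is one more tool, called after "Call:" as name([rows], argument=value, ...), one row to a line, values as JSON. step_arm: Moves the arm, as the interface text tells. Shifts and turns lie within -1 to 1; 1 stands for 25 mm of shift or 0.12 rad of turn. Its arguments: {"type":"object","properties":{"delta_pos":{"type":"array"},"turn":{"type":"array"},"grip":{"type":"number"},"newtons":{"type":"number"}},"required":["delta_pos","turn"]}

```bash
mkdir -p pics
cat > h.py <<'E'
from bench import *
import numpy as np, cv2, pickle
def snap(n,f):
    c=camera(n); pickle.dump(c,open(f'pics/{f}.pkl','wb')); cv2.imwrite(f'pics/{f}.png',c['image'][:,:,::-1]); return c
def load(f): return pickle.load(open(f'pics/{f}.pkl','rb'))
def ray(c,u,v):
    p=cv2.undistortPoints(np.array([[[u,v]]],float),c['mtx'],c['dist'])[0,0]
    return np.array([p[0],-p[1],-1.])
def pt(c,u,v,z=None):
    "world point at pixel: by depth, or on plane z"
    V=c['view'];R=V[:3,:3];t=V[:3,3];r=ray(c,u,v)
    o=-R.T@t;d=R.T@r
    s=c['z_map'][int(round(v)),int(round(u))] if z is None else (z-o[2])/d[2]
    return o+s*d
def proj(c,P):
    P=np.atleast_2d(P);q=P@c['view'][:3,:3].T+c['view'][:3,3];q=q*[1,-1,-1]
    return cv2.projectPoints(q,np.zeros(3),np.zeros(3),c['mtx'],c['dist'])[0][:,0]
E
python3 - <<'E'
from h import *
a=snap('scene','s0');b=snap('side','d0')
for c in(a,b): print(-c['view'][:3,:3].T@c['view'][:3,3], -c['view'][2,:3])
s=read_state();print(s)
E
```

```text
[ 1.24229728 -0.30171104  0.7312315 ] [-0.723247    0.27749792 -0.63238333]
[-0.04110985  0.74948248  0.88041846] [ 0.43182295 -0.6170927  -0.65781877]
{'time': 0.1, 'joint_positions': array([ 1.31739899,  0.33279646, -0.06468606,  1.46079033,  0.02162241,
        1.34992364, -0.08849409]), 'joint_vel': array([ 0.00019169, -0.00101753, -0.00035712, -0.00311026, -0.0008354 ,
        0.00061262, -0.00037442]), 'joint_torque': array([ 1.43254223e-03, -6.24542928e+01,  2.48132151e-02, -3.90714562e+01,
       -6.14120392e-02,  3.67009384e-02,  2.91379763e-05]), 'ee_pos': array([ 0.14287905, -0.60811679,  0.2218731 ]), 'eef_rot': array([ 9.93347884e-01,  1.15150373e-01, -1.10107284e-04, -6.00913787e-04]), 'ft_force': array([-0.1945805 ,  0.33195   ,  0.15361771]), 'torque': array([ 0.01535665, -0.00249604, -0.01774123]), 'grip_force': 0.0, 'width': 0.087258666553636}
```

View pics/s0.png

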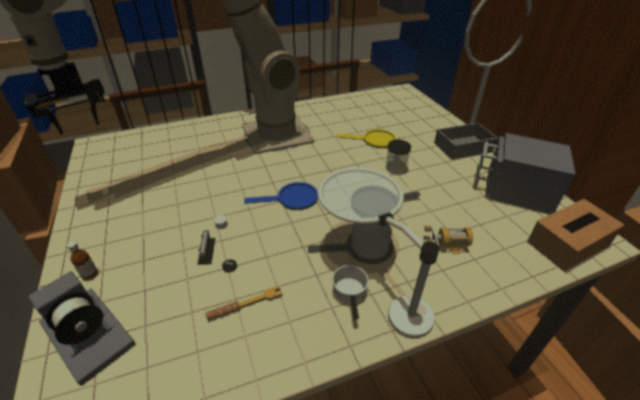

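View pics/d0.png

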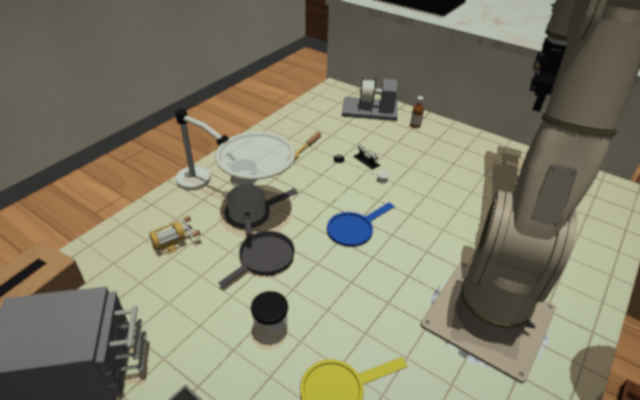

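The tool can only turn about vertical, so a leaning grasp isn't possible. I need exact geometry to check how far an upright gripper can reach, so I'll enlarge the relevant areas.

Run:
```python
from h import *
d=load('d0')['image'][120:300,180:420,::-1];s=load('s0')['image'][160:300,180:440,::-1]
cv2.imwrite('pics/dc.png',cv2.resize(d,None,fx=3.33,fy=3.33,interpolation=2))
cv2.imwrite('pics/sc.png',cv2.resize(s,None,fx=3,fy=3,interpolation=2))
```

```text
(no output)
```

View pics/dc.png

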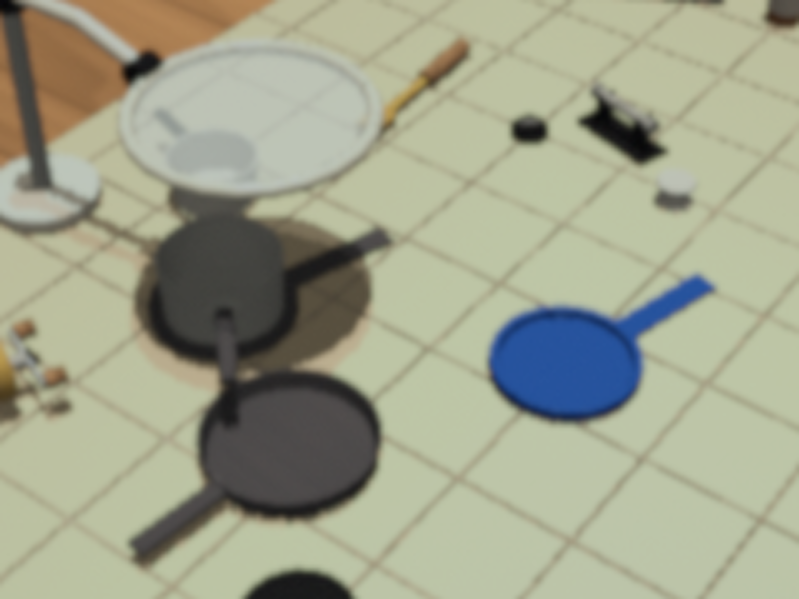

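View pics/sc.png

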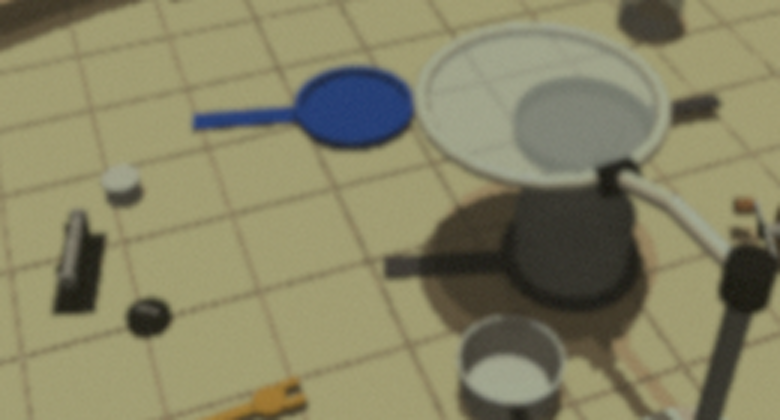

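Side crop: handle end at about (230,418), tongue tip (383,237), lens rim x 120–385 and y 42–193, skillet rim x 200–380, shaft (597,90)–(655,128). Next I turn these into positions.

Run:
```python
from h import *
np.set_printoptions(precision=4,suppress=True)
d=load('d0');s=load('s0')
D=lambda x,y,z=None: pt(d,180+x/3.333,120+y/3.333,z)
S=lambda x,y,z=None: pt(s,180+x/3,160+y/3,z)
def circ(P):
    P=np.array(P);A=np.c_[2*P[:,:2],np.ones(len(P))];w=np.linalg.lstsq(A,(P[:,:2]**2).sum(1),rcond=None)[0]
    return w[:2],np.sqrt(w[2]+w[0]**2+w[1]**2)
print('lens D',circ([D(*p,.187) for p in[(120,117),(385,117),(252,42),(252,193),(160,65),(345,170)]]))
print('lens S',circ([S(*p,.187) for p in[(417,100),(670,105),(545,24),(545,186),(450,50),(645,150)]]))
print('lens depth',D(375,140),D(130,140),S(430,60),S(660,110))
print('skillet rim',circ([D(*p,.022) for p in[(200,442),(380,432),(290,372),(290,512),(225,395),(355,490)]]))
print('tongue D tip',D(383,237,.005),'mid',D(340,258,.005),D(340,258),'S tip',S(387,267,.005),S(450,264,.005))
print('handle D end',D(230,415,.059),D(229,400),'in',D(225,315,.059),D(226,330),'S end',S(717,103,.059),S(690,107))
print('shaft D',D(597,88,.04),D(657,124,.04),D(627,108),'S',S(78,213,.04),S(67,287,.04),S(73,250))
print('base cradle S',[S(*p,.006) for p in[(65,236),(105,236),(95,310),(54,310)]])
# trivet collar outer at z .014
print('trivet S',circ([S(*p,.014) for p in[(502,250),(645,250),(575,307),(530,295),(620,295)]]))
print('trivet D',circ([D(*p,.014) for p in[(152,300),(297,300),(225,360),(180,346),(275,343)]]))
```

```text
lens D (array([0.6435, 0.0301]), np.float64(0.09989848357393528))
lens S (array([0.6498, 0.0326]), np.float64(0.09727443996035973))
lens depth [ 0.7077 -0.1996  0.0003] [0.6918 0.1123 0.1878] [ 0.5757 -0.0325  0.1887] [0.6994 0.1078 0.1906]
skillet rim (array([0.5091, 0.1573]), np.float64(0.0689233605853995))
tongue D tip [ 0.6106 -0.086   0.005 ] mid [ 0.6226 -0.0414  0.005 ] [ 0.6228 -0.0416  0.0048] S tip [ 0.6161 -0.0868  0.005 ] [ 0.6324 -0.0339  0.005 ]
handle D end [0.5353 0.191  0.059 ] [0.5804 0.1467 0.0108] in [0.6096 0.1136 0.059 ] [0.5989 0.1246 0.0574] S end [0.5776 0.2644 0.059 ] [0.5364 0.2667 0.0216]
shaft D [ 0.5585 -0.3496  0.04  ] [ 0.4838 -0.3334  0.04  ] [ 0.5206 -0.3418  0.0376] S [ 0.4904 -0.3299  0.04  ] [ 0.5743 -0.3504  0.04  ] [ 0.5358 -0.34    0.0418]
base cradle S [array([ 0.479 , -0.3465,  0.006 ]), array([ 0.4918, -0.3124,  0.006 ]), array([ 0.5757, -0.3339,  0.006 ]), array([ 0.5636, -0.3665,  0.006 ])]
trivet S (array([0.6647, 0.0688]), np.float64(0.0630014628654411))
trivet D (array([0.6513, 0.0716]), np.float64(0.059613302012025325))
```

Call:
step_arm([
  [0.8, 0.56, 0],
  [0.8, 0.56, 0],
  [0.8, 0.56, 0],
  [0.8, 0.56, 0],
  [0.8, 0.56, 0],
  [0.8, 0.56, 0],
  [0.8, 0.56, 0],
  [0.8, 0.56, 0],
  [0.8, 0.56, 0],
  [0.8, 0.56, 0],
  [0.8, 0.56, 0],
  [0.8, 0.56, 0],
], turn=[-0.2, -0.2, -0.2, -0.2, -0.2, -0.2, -0.2, -0.2, -0.2, -0.2, -0.2, -0.2])

```text
time: 1.3
ee_pos: [0.3836, -0.4397, 0.2222]
eef_rot: [1.0, -0.029, -0.0, -0.0]
ft_force: [0.0, -0.7, -0.1]
width: 0.0873
grip_force: 0.0
```

Call:
step_arm([
  [0.8, 0.5, 0],
  [0.8, 0.5, 0],
  [0.8, 0.5, 0],
  [0.8, 0.5, 0],
  [0, 0, -0.4],
  [0, 0, -0.4],
  [0, 0, -0.4],
  [0, 0, -0.4],
  [0, 0, 0],
  [0, 0, 0],
], turn=[-0.2, -0.2, -0.2, -0.2, -0.2, -0.2, -0.2, 0, 0, 0])

```text
time: 2.3
ee_pos: [0.4626, -0.3908, 0.1825]
eef_rot: [0.994, -0.113, -0.0, -0.0]
ft_force: [0.8, -0.1, 1.2]
width: 0.0872
grip_force: 0.0
```

Run:
```python
from h import *
from scipy.spatial.transform import Rotation as Ro
np.set_printoptions(precision=4,suppress=True)
w=snap('wrist','w1');s=read_state();R=Ro.from_quat(s['eef_rot']).as_matrix();p=s['ee_pos']
print(p,s['eef_rot'],s['time'],s['joint_positions'])
V=w['view'];print('cam in tool',R.T@(-V[:3,:3].T@V[:3,3]-p))
for n in('scene','side'):
    c=snap(n,n+'1');V=c['view']
    v,u=np.mgrid[0:400,0:640];z=c['z_map'].ravel();m=(z>0)
    q=cv2.undistortPoints(np.stack([u.ravel()[m],v.ravel()[m]],1).astype(float)[:,None],c['mtx'],c['dist'])[:,0]
    C=np.c_[q[:,0],-q[:,1],-np.ones(len(q))]*z[m][:,None]
    T=((C-V[:3,3])@V[:3,:3]-p)@R   # tool coords
    for h in range(-10,330,20):
        k=(abs(T[:,2]+h)<10)&(abs(T[:,0])<.25)&(abs(T[:,1])<.25)
        k=(abs(T[:,2]*1000+h)<10)&(abs(T[:,0])<.2)&(abs(T[:,1])<.2)
        if k.sum()>5: print(n,h,k.sum(),'x',np.percentile(T[k,0],[1,99])*1000,'y',np.percentile(T[k,1],[1,99])*1000)
```

```text
[ 0.4629 -0.3908  0.1829] [ 0.9937 -0.1124  0.0002  0.0002] 2.35 [ 0.8144  0.3244 -0.2338  1.5599  0.0777  1.2659 -1.2271]
cam in tool [ 0.0683  0.0002 -0.1615]
scene 10 87 x [-10.1237  11.9431] y [-52.8205  51.5819]
scene 30 93 x [-10.4052  12.5682] y [-56.0617  51.8737]
scene 50 108 x [-9.7394 13.0344] y [-58.1282  57.1746]
scene 70 109 x [-31.626   38.8405] y [-87.7597  84.1424]
scene 90 671 x [-33.8591  39.5031] y [-93.1321  83.8537]
scene 110 1212 x [-35.0741  38.0136] y [-95.1771  91.5543]
scene 130 328 x [-19.4847  27.4601] y [-52.164   13.4133]
scene 150 252 x [-20.1869  24.5894] y [-51.9889  13.926 ]
scene 170 465 x [-34.5515  38.7127] y [-51.7286  30.6892]
scene 190 275 x [-15.546   41.4466] y [-37.192   32.8366]
scene 210 418 x [-5.9348 43.8773] y [-42.7554  37.1398]
scene 230 418 x [-3.7313 42.2944] y [-42.5306  32.8272]
scene 250 419 x [-3.4224 43.8737] y [-42.6772  33.0842]
scene 270 473 x [-4.0593 42.7573] y [-42.2373  31.4782]
scene 290 445 x [-2.0975 42.5035] y [-42.0325  32.214 ]
scene 310 601 x [-14.8852  46.814 ] y [-56.8507  47.0746]
side 10 92 x [-12.819   10.18
[... 174 characters left out ...]
90.363   86.1622]
side 90 393 x [-40.2166  32.3516] y [-93.503   85.3666]
side 110 645 x [-39.2443  33.5082] y [-96.0693  92.3147]
side 130 210 x [-27.4015  20.8534] y [-51.9621  16.5154]
side 150 161 x [-25.8236  20.5386] y [-52.4369  14.4677]
side 170 329 x [-39.8622  34.3837] y [-52.4112  16.2775]
side 190 157 x [-41.0456  26.787 ] y [-40.366   20.0537]
side 210 261 x [-44.5525  27.4283] y [-43.3907  18.9556]
side 230 253 x [-43.4325  24.3307] y [-41.7378  16.2288]
side 250 277 x [-43.413   38.5031] y [-42.7148  16.7362]
side 270 273 x [-43.8355  39.7967] y [-42.0141  16.8742]
side 290 260 x [-43.402   23.9942] y [-43.519   18.1238]
side 310 231 x [-45.6388  29.2146] y [-57.4495  17.6063]
```

View pics/w1.png

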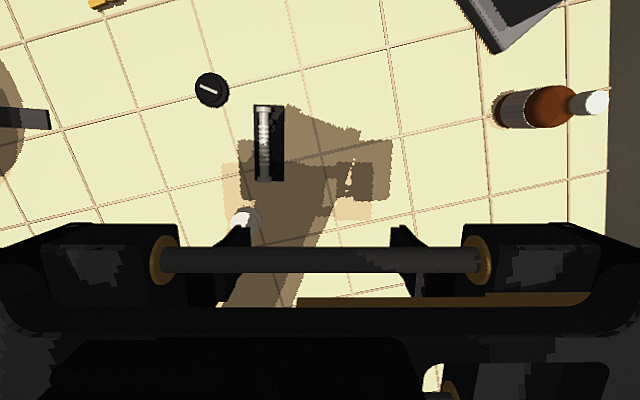

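View pics/side1.png

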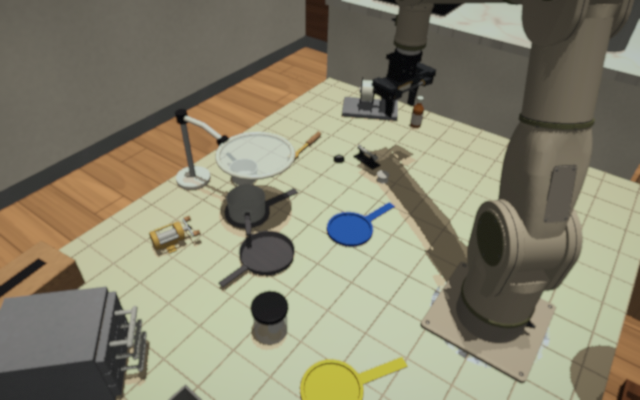

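Wrist view shows the shaft at about (270,106)–(262,181), with the cradle dark beneath it. The depth profile shows the hand is only wide from TCP+65 to TCP+120, with a slim neck above. So the wide part can pass under the lens while an open finger pushes the handle. I'll check the profile, the lens height and the canister.

```bash
cat >> h.py <<'E'
def cloud(c):
    V=c['view'];v,u=np.mgrid[0:400,0:640];z=c['z_map'].ravel();m=z>0
    q=cv2.undistortPoints(np.stack([u.ravel()[m],v.ravel()[m]],1).astype(float)[:,None],c['mtx'],c['dist'])[:,0]
    C=np.c_[q[:,0],-q[:,1],-np.ones(len(q))]*z[m][:,None]
    return (C-V[:3,3])@V[:3,:3]
E
python3 - <<'E'
from h import *
from scipy.spatial.transform import Rotation as Ro
np.set_printoptions(precision=3,suppress=True)
s=read_state();R=Ro.from_quat(s['eef_rot']).as_matrix();p=s['ee_pos']
for n in('scene','side'):
    W=cloud(load(n+'1'));T=(W-p)@R*1000
    for h in range(105,215,8):
        k=(abs(T[:,2]+h)<4)&(abs(T[:,0])<200)&(abs(T[:,1])<200)
        if k.sum()>5: print(n,h,k.sum(),'x',T[k,0].min(),T[k,0].max(),'y',T[k,1].min(),T[k,1].max())
    L=np.array([.647,.032]);r=np.hypot(*(W[:,:2]-L).T);k=(r<.108)&(r>.06)&(W[:,2]>.14)&(W[:,2]<.23)
    print('lens z pct',np.percentile(W[k,2],[0,2,10,50,90,98,100]),k.sum(), 'xy ext',W[k,0].min(),W[k,0].max(),W[k,1].min(),W[k,1].max())
    # canister: points 60-95mm high, y>.15,x<.5
    k=(W[:,2]>.05)&(W[:,2]<.1)&(W[:,0]>.3)&(W[:,0]<.6)&(W[:,1]>.17)&(W[:,1]<.4)
    if k.sum(): print('can',k.sum(),W[k].min(0),W[k].max(0))
    k=(W[:,2]>.049)&(W[:,2]<.066)&(np.hypot(W[:,0]-.656,W[:,1]-.071)<.145)
    if k.sum():
        Q=W[k];r=np.hypot(Q[:,0]-.656,Q[:,1]-.071);h=Q[r>.07];print('handle',len(h),np.median(h,0),np.degrees(np.median(np.arctan2(h[:,1]-.071,h[:,0]-.656))),r.max()); 
        q=Q[r<.06];print('pan rim',q.min(0),q.max(0))
w=load('w1');print('shaft',[pt(w,*q,z) for q,z in[((271,106),.043),((262,181),.043)]],pt(w,267,130),pt(w,265,150))
print('tongue',pt(w,48,119,.005))
E
```

```text
scene 105 265 x -26.613237607897556 39.09400703005885 y -95.66195956830136 91.83227439884709
scene 113 879 x -39.03108805482208 38.517956493305846 y -95.61994220238064 92.87836104997166
scene 121 132 x -20.302530939872007 28.26396129089366 y -52.17369031589519 15.333669818101157
scene 129 124 x -22.825173693396106 27.090365778850078 y -52.269483327906414 15.303912351764218
scene 137 139 x -17.984327033163247 27.700124234491444 y -51.62698351984718 14.894049967957935
scene 145 125 x -22.422852615555126 24.69798856449242 y -51.87507835514819 15.1816886233805
scene 153 88 x -22.9984090909809 23.83672803490902 y -51.93127839668338 14.850885639359785
scene 161 72 x -28.89129919011915 37.78362716293233 y -52.13959478208023 15.643271713252
scene 169 271 x -37.45387202292662 38.88579322915648 y -51.86831287874773 19.373986599737627
scene 177 171 x -34.865218197845856 38.74063147686069 y -49.47469823098888 37.448878524801366
scene 185 170 x -22.34011174616904 38.6914593285401 y -38.941250968486834 33.530539402769385
scene 193 53 x 0.3933163519677666 38.791081839921375 y -32.62059842593288 21.
[... 1552 characters left out ...]
.772495689006682 y -35.118686224142685 9.457031377906807
side 201 83 x -44.6945163827756 27.319753114978933 y -42.305056821648144 19.20178728993505
side 209 96 x -44.12054165461517 31.241620066833924 y -43.64633382741186 25.357804437714236
lens z pct [0.177 0.182 0.184 0.186 0.19  0.195 0.201] 2037 xy ext 0.5445589509318627 0.7544113174597158 -0.06806677025702827 0.13180187983648248
can 1266 [0.327 0.277 0.05 ] [0.404 0.356 0.096]
handle 106 [0.582 0.145 0.058] 135.38918928205936 0.1314298846689939
pan rim [0.607 0.014 0.049] [0.712 0.118 0.066]
shaft [array([ 0.563, -0.362,  0.043]), array([ 0.489, -0.332,  0.043])] [ 0.541 -0.351  0.037] [ 0.521 -0.343  0.039]
tongue [ 0.614 -0.094  0.005]
```

Call:
step_arm([
  [0, 0.85, 0.4],
  [0, 0.85, 0.4],
  [0, 0.85, 0.4],
  [0, 0.85, 0.4],
  [0, 0.85, 0.4],
  [0, 0.85, 0.4],
  [0, 0.85, 0.4],
  [0, 0.85, 0.4],
  [0, 0.85, 0.4],
  [0, 0.85, 0.4],
  [0, 0.85, 0],
  [0, 0.85, 0],
], turn=[0.35, 0.35, 0.35, 0.35, 0.35, 0.35, 0.35, 0.35, 0.35, 0.35, 0.35, 0.35])

```text
time: 3.65
ee_pos: [0.463, -0.1337, 0.2826]
eef_rot: [0.99, 0.141, 0.0, 0.0]
ft_force: [-0.2, 0.1, -0.5]
width: 0.0873
grip_force: 0.0
```

Call:
step_arm([
  [0, 0.85, 0],
  [0, 0.85, 0],
  [0, 0.85, 0],
  [0, 0.85, 0],
  [0, 0.85, 0],
  [0, 0.85, 0],
  [0, 0.85, 0],
  [0, 0.85, 0],
  [0, 0.85, 0],
  [0, 0.85, 0],
  [0, 0.85, 0],
  [0, 0.85, 0],
], turn=[0.35, 0.35, 0.35, 0.35, 0.35, 0.35, 0.35, 0.35, 0.35, 0.35, 0.35, 0.35])

```text
time: 4.85
ee_pos: [0.463, 0.1213, 0.2826]
eef_rot: [0.924, 0.383, 0.0, 0.0]
ft_force: [1.2, 0.9, -0.4]
width: 0.0874
grip_force: 0.0
```

Call:
step_arm([
  [0.7, 0.72, 0],
  [0.7, 0.72, 0],
  [0.7, 0.72, 0],
  [0.7, 0.72, 0],
  [0.7, 0.72, 0],
  [0.6, 0.7, 0],
  [0, 0, -0.5],
  [0, 0, -0.5],
  [0, 0, -0.5],
  [0, 0, -0.5],
  [0, 0, 0],
  [0, 0, 0],
], turn=[0, 0, 0, 0, 0, 0, 0, 0, 0, 0, 0, 0])

```text
time: 6.05
ee_pos: [0.5654, 0.2266, 0.2326]
eef_rot: [0.924, 0.381, -0.0, 0.0]
ft_force: [-0.6, -0.4, -0.0]
width: 0.0868
grip_force: 0.0
```

Run:
```python
from h import *
np.set_printoptions(precision=3,suppress=True)
s=read_state();print(s['ee_pos'],s['joint_positions'],s['eef_rot'])
w=snap('wrist','w2')
W=cloud(w);P=np.array([.659,.068])
k=(W[:,2]>.052)&(W[:,2]<.064);Q=W[k];r=np.hypot(*(Q[:,:2]-P).T);h=Q[(r>.065)&(r<.15)]
print(len(h),h.min(0) if len(h) else 0,h.max(0) if len(h) else 0)
if len(h): print(np.linalg.svd(h[:,:2]-h[:,:2].mean(0))[2][0],h.mean(0))
# skillet rim fit
```

```text
[0.565 0.227 0.233] [ 0.128  0.388 -0.762  1.459  0.269  1.401 -1.43 ] [ 0.924  0.381 -0.     0.   ]
637 [0.561 0.111 0.052] [0.619 0.167 0.061]
[ 0.714 -0.7  ] [0.589 0.141 0.058]
```

View pics/w2.png

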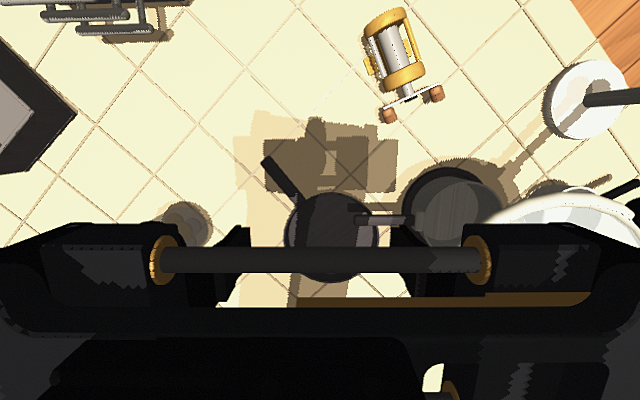

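Wrist view: pan handle at about (352–410, 218), skillet around (330,235), pan behind it. The handle direction is 135.6°, which matches my estimate. I'll descend beside the handle and compute the arc.

Call:
step_arm([
  [0, 0, -0.8],
  [0, 0, -0.8],
  [0, 0, -0.8],
  [0, 0, -0.8],
  [0, 0, -0.8],
  [0, 0, -0.8],
  [0, 0, -0.8],
  [0, 0, -0.8],
  [0, 0, -0.8],
  [0, 0, -0.3],
  [0, 0, 0],
], turn=[0, 0, 0, 0, 0, 0, 0, 0, 0, 0, 0])

```text
time: 7.2
ee_pos: [0.5653, 0.2269, 0.0448]
eef_rot: [0.924, 0.381, -0.0, -0.0]
ft_force: [0.9, 0.1, 0.2]
width: 0.0868
grip_force: 0.0
```

Run:
```python
from h import *
s=read_state();q=s['eef_rot'];print(s['ee_pos'])
P=np.array([.659,.068]);L=np.array([.650,.031])
yaw=2*np.degrees(np.arctan2(q[1],q[0]));print('yaw',yaw)
def T(f,t): f=np.radians(f);return P+.178*np.array([np.cos(f),np.sin(f)])+t*np.array([np.sin(f),-np.cos(f)])
cur=s['ee_pos'][:2];cy=yaw
for f in range(135,253,3):
    t=.021 if f==135 else .019
    p=T(f,t);n=1 if f>135 else 3
    print(f,np.round((p-cur)/.025/n,2),'turn',round(np.radians(f-90-cy)/.12/n,2),'dL',round(np.hypot(*(p-L)),3),np.round(p,3)); cur=p;cy=f-90
```

```text
[0.56531423 0.22685763 0.04477322]
yaw 44.84366707777907
135 [-0.23 -0.24] turn 0.01 dL 0.205 [0.548 0.209]
138 [-0.34 -0.3 ] turn 0.44 dL 0.203 [0.539 0.201]
141 [-0.27 -0.26] turn 0.44 dL 0.202 [0.533 0.195]
144 [-0.26 -0.27] turn 0.44 dL 0.2 [0.526 0.188]
147 [-0.24 -0.28] turn 0.44 dL 0.198 [0.52  0.181]
150 [-0.23 -0.3 ] turn 0.44 dL 0.197 [0.514 0.173]
153 [-0.21 -0.31] turn 0.44 dL 0.195 [0.509 0.166]
156 [-0.2  -0.32] turn 0.44 dL 0.193 [0.504 0.158]
159 [-0.18 -0.33] turn 0.44 dL 0.191 [0.5  0.15]
162 [-0.16 -0.34] turn 0.44 dL 0.19 [0.496 0.141]
165 [-0.14 -0.35] turn 0.44 dL 0.188 [0.492 0.132]
168 [-0.13 -0.35] turn 0.44 dL 0.186 [0.489 0.124]
171 [-0.11 -0.36] turn 0.44 dL 0.184 [0.486 0.115]
174 [-0.09 -0.36] turn 0.44 dL 0.182 [0.484 0.106]
177 [-0.07 -0.37] turn 0.44 dL 0.18 [0.482 0.096]
180 [-0.05 -0.37] turn 0.44 dL 0.178 [0.481 0.087]
183 [-0.03 -0.37] turn 0.44 dL 0.176 [0.48  0.078]
186 [-0.01 -0.37] turn 0.44 dL 0.174 [0.48  0.068]
189 [ 0.01 -0.37] turn 0.44 dL 0.172 [0.48  0.059]
192 [ 0.03 -0.37] turn 0.44 dL 0.17 [0.481 0.05 ]
195 [ 0.05 -0.37] turn 0.44 dL
[... 318 characters left out ...]
499 -0.013]
216 [ 0.18 -0.33] turn 0.44 dL 0.155 [ 0.504 -0.021]
219 [ 0.2  -0.32] turn 0.44 dL 0.154 [ 0.509 -0.029]
222 [ 0.21 -0.31] turn 0.44 dL 0.152 [ 0.514 -0.037]
225 [ 0.23 -0.3 ] turn 0.44 dL 0.151 [ 0.52  -0.044]
228 [ 0.24 -0.29] turn 0.44 dL 0.149 [ 0.526 -0.052]
231 [ 0.26 -0.27] turn 0.44 dL 0.148 [ 0.532 -0.058]
234 [ 0.27 -0.26] turn 0.44 dL 0.147 [ 0.539 -0.065]
237 [ 0.28 -0.24] turn 0.44 dL 0.146 [ 0.546 -0.071]
240 [ 0.3  -0.23] turn 0.44 dL 0.145 [ 0.554 -0.077]
243 [ 0.31 -0.21] turn 0.44 dL 0.144 [ 0.561 -0.082]
246 [ 0.32 -0.2 ] turn 0.44 dL 0.143 [ 0.569 -0.087]
249 [ 0.33 -0.18] turn 0.44 dL 0.142 [ 0.577 -0.091]
252 [ 0.34 -0.16] turn 0.44 dL 0.142 [ 0.586 -0.095]
```

Call:
step_arm([
  [-0.23, -0.24, 0],
  [-0.23, -0.24, 0],
  [-0.23, -0.24, 0],
  [-0.34, -0.3, 0],
  [-0.27, -0.26, 0],
  [-0.26, -0.27, 0],
  [-0.24, -0.28, 0],
  [-0.23, -0.3, 0],
  [-0.21, -0.31, 0],
  [-0.2, -0.32, 0],
  [-0.18, -0.33, 0],
  [-0.16, -0.34, 0],
], turn=[0, 0, 0, 0.44, 0.44, 0.44, 0.44, 0.44, 0.44, 0.44, 0.44, 0.44])

```text
time: 8.4
ee_pos: [0.4956, 0.1408, 0.0456]
eef_rot: [0.808, 0.589, 0.0, 0.0]
ft_force: [0.5, 1.7, 0.4]
width: 0.0871
grip_force: 0.5
```

```bash
cat > hd.py <<'E'
from h import *
import sys
np.set_printoptions(precision=3,suppress=True)
s=read_state();print(s['ee_pos'],s['ft_force'],s['joint_positions'])
P=np.array([.659,.068])
for n in sys.argv[1:]:
    W=cloud(snap(n,'t_'+n));k=(W[:,2]>.052)&(W[:,2]<.064);Q=W[k];r=np.hypot(*(Q[:,:2]-P).T);h=Q[(r>.065)&(r<.14)]
    a=np.degrees(np.arctan2(h[:,1]-P[1],h[:,0]-P[0]))%360
    print(n,len(h),'angle pct',np.percentile(a,[5,25,50,75,95]) if len(h) else '')
E
python3 hd.py side
```

```text
[0.496 0.141 0.046] [0.541 1.697 0.379] [ 0.361  0.398 -0.838  1.904  0.352  0.993 -0.945]
side 50 angle pct [149.648 151.258 155.129 162.104 163.53 ]
```

Call:
step_arm([
  [-0.14, -0.35, 0],
  [-0.13, -0.35, 0],
  [-0.11, -0.36, 0],
  [-0.09, -0.36, 0],
  [-0.07, -0.37, 0],
  [-0.05, -0.37, 0],
  [-0.03, -0.37, 0],
  [-0.01, -0.37, 0],
  [0.01, -0.37, 0],
  [0.03, -0.37, 0],
  [0.05, -0.37, 0],
  [0.07, -0.37, 0],
], turn=[0.44, 0.44, 0.44, 0.44, 0.44, 0.44, 0.44, 0.44, 0.44, 0.44, 0.44, 0.44])

```text
time: 9.65
ee_pos: [0.484, 0.0313, 0.0454]
eef_rot: [0.585, 0.811, -0.0, 0.0]
ft_force: [-1.3, 0.7, -0.4]
width: 0.0868
grip_force: 0.5
```

```bash
python3 hd.py scene side
python3 - <<'E'
from h import *
a=load('t_scene')['image'][130:320,240:460,::-1];b=load('t_side')['image'][100:290,170:390,::-1]
cv2.imwrite('pics/m1.png',cv2.resize(np.hstack([a,b]),None,fx=1.8,fy=1.8,interpolation=2))
E
```

```text
[0.484 0.031 0.045] [-1.296  0.664 -0.416] [ 0.685  0.364 -0.948  1.974  0.357  0.979 -0.114]
scene 0 angle pct 
side 119 angle pct [186.494 194.744 196.396 199.059 202.694]
```

View pics/m1.png

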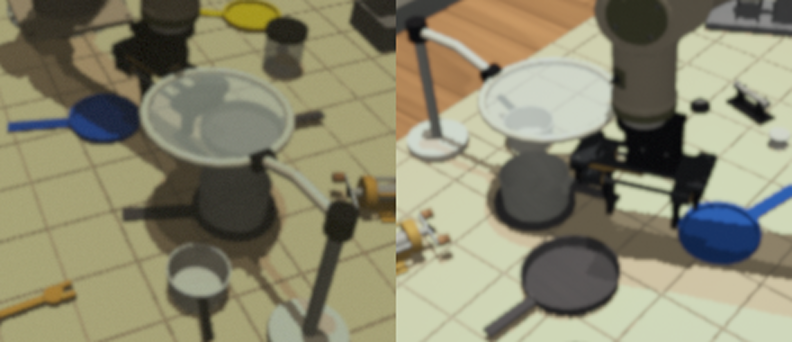

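The handle is following, at about 197° now. The hand sits lower than the lens and there is visible room between them. Continuing.

Call:
step_arm([
  [0.09, -0.36, 0],
  [0.11, -0.36, 0],
  [0.12, -0.35, 0],
  [0.14, -0.35, 0],
  [0.16, -0.34, 0],
  [0.18, -0.33, 0],
  [0.2, -0.32, 0],
  [0.21, -0.31, 0],
  [0.23, -0.3, 0],
  [0.24, -0.29, 0],
], turn=[0.44, 0.44, 0.44, 0.44, 0.44, 0.44, 0.44, 0.44, 0.44, 0.44])

```text
time: 10.75
ee_pos: [0.5261, -0.0508, 0.0452]
eef_rot: [0.353, 0.936, -0.0, -0.0]
ft_force: [-1.2, 0.0, -0.3]
width: 0.0867
grip_force: 0.5
```

```bash
cat > clr.py <<'E'
from h import *
# closest approach: arm points (outside the lens disc) vs lens, from scene view depth
L=np.array([.650,.031])
s=read_state();p=s['ee_pos']
for n in('scene','side'):
    W=cloud(snap(n,'c_'+n));r=np.hypot(*(W[:,:2]-L).T);d=np.hypot(*(W[:,:2]-p[:2]).T)
    k=(W[:,2]>.1)&(d<.11)&(r<.2)
    for a in np.arange(.10,.24,.01):
        m=k&(abs(W[:,2]-a)<.005)
        if m.sum(): print(n,round(a,3),m.sum(),'r min',r[m].min().round(3))
E
python3 clr.py; python3 hd.py scene side
```

```text
scene 0.1 5 r min 0.192
scene 0.11 8 r min 0.191
scene 0.12 12 r min 0.188
scene 0.13 111 r min 0.109
scene 0.14 58 r min 0.114
scene 0.15 93 r min 0.114
scene 0.16 161 r min 0.11
scene 0.17 123 r min 0.126
scene 0.18 139 r min 0.045
scene 0.19 712 r min 0.039
scene 0.2 13 r min 0.125
scene 0.21 80 r min 0.124
scene 0.22 183 r min 0.108
scene 0.23 123 r min 0.11
side 0.1 1 r min 0.197
side 0.11 3 r min 0.197
side 0.12 39 r min 0.082
side 0.13 180 r min 0.094
side 0.14 137 r min 0.085
side 0.15 183 r min 0.08
side 0.16 255 r min 0.081
side 0.17 95 r min 0.13
side 0.18 278 r min 0.04
side 0.19 538 r min 0.039
side 0.2 10 r min 0.14
side 0.21 96 r min 0.14
side 0.22 186 r min 0.114
side 0.23 96 r min 0.115
[ 0.527 -0.051  0.045] [ 0.075  0.727 -0.414] [ 0.833  0.49  -0.982  1.864  0.471  1.041  0.505]
scene 147 angle pct [223.584 227.176 230.06  231.708 234.727]
side 119 angle pct [214.975 224.732 226.27  228.43  231.92 ]
```

Call:
step_arm([
  [0.26, -0.27, 0],
  [0.27, -0.26, 0],
  [0.28, -0.24, 0],
  [0.3, -0.23, 0],
  [0.31, -0.21, 0],
  [0.32, -0.2, 0],
  [0.33, -0.18, 0],
  [0.34, -0.16, 0],
  [0, 0, 0],
], turn=[0.44, 0.44, 0.44, 0.44, 0.44, 0.44, 0.44, 0.44, 0])

```text
time: 11.85
ee_pos: [0.5869, -0.0944, 0.0451]
eef_rot: [0.15, 0.989, 0.0, 0.0]
ft_force: [-0.4, -0.8, -1.0]
width: 0.0869
grip_force: 0.0
```

```bash
python3 hd.py scene side
python3 - <<'E'
from h import *
a=load('t_scene')['image'][150:290,240:440,::-1];b=load('t_side')['image'][110:250,190:390,::-1]
cv2.imwrite('pics/m2.png',cv2.resize(np.hstack([a,b]),None,fx=2,fy=2,interpolation=2))
W=cloud(load('t_scene'));k=(W[:,2]>.052)&(W[:,2]<.062);P=np.array([.659,.068]);r=np.hypot(*(W[:,:2]-P).T);k&=(r>.06)&(r<.15)
e=W[k];x=(e[:,:2]-P)@np.array([np.cos(np.radians(254)),np.sin(np.radians(254))]);y=(e[:,:2]-P)@np.array([-np.sin(np.radians(254)),np.cos(np.radians(254))])
for i in range(60,150,10):
    m=(x*1000>i)&(x*1000<i+10)
    if m.sum(): print(i,m.sum(),(y[m].min()*1000).round(1),(y[m].max()*1000).round(1))
E
```

```text
[ 0.587 -0.094  0.045] [-0.374 -0.798 -0.997] [ 0.839  0.648 -0.995  1.691  0.592  1.134  0.945]
scene 151 angle pct [248.513 252.367 254.515 255.967 259.222]
side 127 angle pct [239.193 247.036 249.267 251.831 255.568]
60 20 -3.0 13.2
70 19 -4.8 8.8
80 19 -5.3 7.8
90 20 -6.1 6.1
100 19 -8.6 4.4
110 20 -7.7 4.6
120 25 -15.4 3.8
130 17 -17.7 3.6
```

View pics/m2.png

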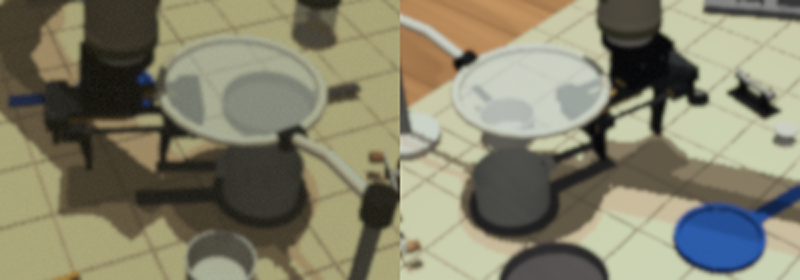

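Call:
step_arm([
  [0.16, -0.05, 0],
  [0, 0, 0],
  [0, 0, 0],
  [-0.3, 0.09, 0],
  [-0.3, 0.09, 0],
  [-0.2, 0.03, 0],
  [-0.2, -0.6, 0],
  [-0.2, -0.7, 0],
  [-0.2, -0.7, 0],
  [-0.2, -0.7, 0],
  [-0.2, -0.6, 0],
  [0, 0, 0],
], turn=[0, 0, 0, 0, 0, 0, 0, 0, 0, 0, 0, 0])

```text
time: 13.15
ee_pos: [0.5445, -0.1759, 0.0448]
eef_rot: [0.151, 0.989, -0.001, -0.0]
ft_force: [-0.3, -0.4, -0.7]
width: 0.087
grip_force: 0.0
```

```bash
cat > ang.py <<'E'
from h import *
P=np.array([.659,.068])
c=snap('scene','a');W=cloud(c);d=snap('side','b');W2=cloud(d)
u=np.array([np.cos(np.radians(254)),np.sin(np.radians(254))]);n=np.array([-u[1],u[0]])
for nm,Z in(('scene',W),('side',W2)):
  for lab,z0,z1 in(('handle',.055,.062),('tongue',.0035,.0075)):
    k=(Z[:,2]>z0)&(Z[:,2]<z1);Q=(Z[k,:2]-P);x=Q@u*1000;y=Q@n*1000
    for a,b in((75,95),(95,115),(115,140),(140,168)):
        m=(x>a)&(x<b)&(abs(y)<30)
        if m.sum()>2: print(nm,lab,a,m.sum(),y[m].min().round(1),np.median(y[m]).round(1),y[m].max().round(1),'xmax',x[m].max().round(1))
E
python3 ang.py
python3 - <<'E'
from h import *
s=read_state();print(s['ee_pos'],s['joint_positions'])
E
```

```text
scene handle 75 41 -6.5 2.8 9.6 xmax 94.3
scene handle 95 39 -6.4 3.2 9.4 xmax 114.7
scene handle 115 38 -5.4 1.8 7.2 xmax 137.2
scene tongue 75 46 -11.0 1.3 14.3 xmax 94.8
scene tongue 95 50 -9.3 4.5 29.3 xmax 114.7
scene tongue 115 62 -25.8 1.7 14.7 xmax 140.0
scene tongue 140 64 -12.0 2.8 25.6 xmax 163.9
side handle 75 31 -10.1 -1.6 9.7 xmax 94.8
side handle 95 26 -10.0 -2.9 4.5 xmax 114.1
side handle 115 31 -11.3 -4.2 4.1 xmax 138.8
side tongue 75 29 -12.9 -2.1 26.8 xmax 95.0
side tongue 95 38 -21.5 -2.3 22.5 xmax 114.7
side tongue 115 36 -13.9 -1.3 19.3 xmax 139.4
side tongue 140 44 -24.3 -2.8 28.5 xmax 167.0
[ 0.54541354 -0.1728104   0.04515526] [ 1.01884592  0.6066233  -1.0094816   1.75082925  0.56902755  1.10862672
  1.09443202]
```

Both views agree that the handle lies over the tongue to within about 2 mm. Now the shaft.

Call:
step_arm([
  [0, -0.2, 0.8],
  [0, -0.2, 0.8],
  [0, -0.2, 0.8],
  [0, -0.4, 0.8],
  [0.3, -0.8, 0.8],
  [0.3, -0.8, 0.8],
  [0.4, -0.8, 0.6],
  [0.4, -0.9, 0],
  [0.4, -0.9, 0],
  [0.4, -0.9, 0],
  [0.3, -0.9, 0],
  [0, 0, 0],
], turn=[0, 0, 0, 0, 0, 0, 0, 0, 0, 0, 0, 0])

```text
time: 14.45
ee_pos: [0.6086, -0.35, 0.1792]
eef_rot: [0.15, 0.989, 0.0, -0.0]
ft_force: [-0.5, -1.0, 0.1]
width: 0.0871
grip_force: 0.0
```

Run:
```python
from h import *
np.set_printoptions(precision=4,suppress=True)
s=read_state();print(s['ee_pos'],s['eef_rot'],s['joint_positions'])
w=snap('wrist','w3');W=cloud(w)
k=(abs(W[:,0]-.526)<.07)&(abs(W[:,1]+.345)<.05)
Q=W[k&(W[:,2]>.0365)];print(len(Q),Q.mean(0),np.linalg.svd(Q[:,:2]-Q[:,:2].mean(0),full_matrices=False)[2][0],np.ptp(Q[:,:2]@np.linalg.svd(Q[:,:2]-Q[:,:2].mean(0),full_matrices=False)[2][0]),Q[:,2].max())
B=W[k&(W[:,2]>.004)];b=cv2.minAreaRect((B[:,:2]*1000).astype(np.float32));print(b)
b=cv2.minAreaRect((Q[:,:2]*1000).astype(np.float32));print(b)
cv2.imwrite('pics/w3c.png',cv2.resize(w['image'][:260,160:480,::-1],None,fx=2,fy=2))
```

```text
[ 0.6086 -0.35    0.1792] [ 0.1503  0.9886  0.0002 -0.0001] [ 1.0393  0.7141 -0.9686  1.2444  0.5736  1.4616  1.4053]
43914 [ 0.5788 -0.3562  0.2771] [-0.2757 -0.9613] 0.1073466213297988 0.30161408469210804
((537.5337524414062, -344.99432373046875), (100.00215148925781, 116.92335510253906), 89.9926528930664)
((541.1266479492188, -345.0010070800781), (109.74478912353516, 99.99893951416016), 0.00170429318677634)
```

View pics/w3c.png

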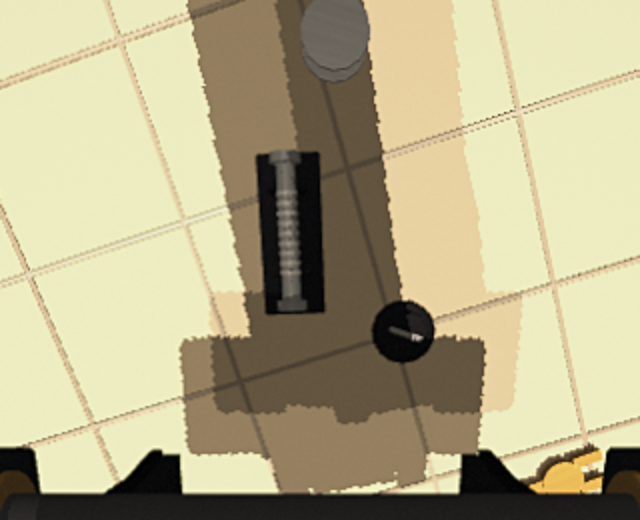

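Crop: shaft runs (285,152)–(294,308), with the black cradle around it. The dial at (403,332) and spool at (335,35) are clear of the fingers.

Run:
```python
from h import *
np.set_printoptions(precision=4,suppress=True)
w=load('w3');a=pt(w,302.5,76,.043);b=pt(w,307,154,.043);print(a,b,(a+b)/2,np.hypot(*(a-b)[:2]),np.degrees(np.arctan2(*(a-b)[1::-1])),pt(w,304,115))
c=[pt(w,160+x/2,y/2,.006) for x,y in[(257,154),(320,152),(325,311),(267,313)]];print(np.mean(c,0))
for x,y in[(403,332),(335,35)]: print(pt(w,160+x/2,y/2))
p=read_state()['ee_pos'];print(((a+b)/2-p)/.025)
```

```text
[ 0.4897 -0.3312  0.043 ] [ 0.5643 -0.3506  0.043 ] [ 0.527  -0.3409  0.043 ] 0.07709822993629716 165.42289121285114 [ 0.5255 -0.3414  0.0411]
[ 0.5267 -0.3412  0.006 ]
[ 0.5984 -0.2957  0.0157]
[ 0.4405 -0.2896  0.0217]
[-3.265   0.279  -5.4582]
```

Call:
step_arm([
  [-0.82, 0.09, 0],
  [-0.82, 0.09, 0],
  [-0.82, 0.09, 0],
  [-0.81, 0.09, 0],
  [0, 0, -0.8],
  [0, 0, -0.8],
  [0, 0, -0.8],
  [0, 0, -0.8],
  [0, 0, -0.8],
  [0, 0, -0.8],
  [0, 0, -0.8],
  [0, 0, -0.9],
], turn=[0.2, 0.19, 0, 0, 0, 0, 0, 0, 0, 0, 0, 0])

```text
time: 15.7
ee_pos: [0.5268, -0.3378, 0.0171]
eef_rot: [0.125, 0.992, 0.0, 0.0]
ft_force: [-0.4, -0.6, -0.4]
width: 0.087
grip_force: 0.0
```

Call:
step_arm([
  [0, 0, 0],
  [0, 0, 0],
  [0, 0, 0],
  [0, 0, 0],
  [0, 0, 0],
  [0, 0, 0],
  [0, 0, 0],
  [0, 0, 0],
], turn=[0, 0, 0, 0, 0, 0, 0, 0], grip=1, newtons=20)

```text
time: 16.5
ee_pos: [0.5262, -0.3393, 0.0177]
eef_rot: [0.126, 0.992, 0.0, 0.0]
ft_force: [-0.2, 0.0, -0.2]
width: 0.031
grip_force: 0.0
```

Call:
step_arm([
  [0, 0, 0],
  [0, 0, 0],
  [0, 0, 0],
  [0, 0, 0],
  [0, 0, 0],
  [0, 0, 0],
], turn=[0, 0, 0, 0, 0, 0])

```text
time: 17.1
ee_pos: [0.5258, -0.3407, 0.0176]
eef_rot: [0.127, 0.992, -0.001, -0.0]
ft_force: [-1.0, -5.2, -0.2]
width: 0.0094
grip_force: 20.0
```

Call:
step_arm([
  [0, 0, 0.3],
  [0, 0, 0.6],
  [0, 0, 0.8],
  [0, 0, 0.8],
  [0, 0, 0.8],
  [0, 0, 0.8],
  [0, 0, 0.8],
  [0, 0, 0.8],
  [0, 0, 0.8],
  [0, 0, 0.8],
  [0, 0, 0.8],
  [0, 0, 0],
], turn=[0, 0, 0, 0, 0, 0, 0, 0, 0, 0, 0, 0])

```text
time: 18.3
ee_pos: [0.5279, -0.3385, 0.2246]
eef_rot: [0.125, 0.992, -0.001, 0.003]
ft_force: [0.6, 0.8, -0.2]
width: 0.0094
grip_force: 20.0
```

Shaft held, opening 9.4 mm at 20 N. Carrying it around the robot side of the lens to the skillet.

Call:
step_arm([
  [-0.45, 0.82, 0],
  [-0.45, 0.82, 0],
  [-0.45, 0.82, 0],
  [-0.45, 0.82, 0],
  [-0.45, 0.82, 0],
  [-0.45, 0.82, 0],
  [0, 0.82, 0],
  [0, 0.82, 0],
  [0, 0.82, 0],
  [0, 0.82, 0],
  [0, 0.82, 0],
  [0, 0.82, 0],
], turn=[0, 0, 0, 0, 0, 0, 0, 0, 0, 0, 0, 0])

```text
time: 19.5
ee_pos: [0.4589, -0.0913, 0.2201]
eef_rot: [0.126, 0.992, 0.0, 0.0]
ft_force: [0.1, 0.1, 0.3]
width: 0.0093
grip_force: 20.0
```

Call:
step_arm([
  [0, 0.82, 0],
  [0, 0.82, 0],
  [0, 0.82, 0],
  [0, 0.82, 0],
  [0, 0.82, 0],
  [0, 0.82, 0],
  [0.3, 0.82, 0],
  [0.3, 0.82, 0],
  [0.3, 0.82, 0],
  [0.3, 0.82, 0],
  [0.3, 0.82, 0],
  [0.4, 0.82, 0],
], turn=[0, 0, 0, 0, 0, 0, 0, 0, 0, 0, 0, 0])

```text
time: 20.7
ee_pos: [0.5061, 0.1546, 0.22]
eef_rot: [0.126, 0.992, 0.0, -0.0]
ft_force: [1.1, -0.0, 0.1]
width: 0.0092
grip_force: 20.0
```

Run:
```python
from h import *
np.set_printoptions(precision=4,suppress=True)
s=read_state();print(s['ee_pos'],s['width'],s['grip_force'],s['joint_positions'])
C=np.array([.509,.157])
for n in('side','scene'):
    W=cloud(snap(n,'k_'+n));r=np.hypot(*(W[:,:2]-C).T)
    Q=W[(r<.09)&(W[:,2]>.018)&(W[:,2]<.025)];q=Q
    A=np.c_[2*q[:,:2],np.ones(len(q))]
    for _ in range(5):
        w=np.linalg.lstsq(np.c_[2*q[:,:2],np.ones(len(q))],(q[:,:2]**2).sum(1),rcond=None)[0];R=np.sqrt(w[2]+w[0]**2+w[1]**2)
        e=abs(np.hypot(*(Q[:,:2]-w[:2]).T)-R);q=Q[e<.004]
    F=W[(r<.055)&(W[:,2]<.012)&(W[:,2]>0)]
    print(n,len(q),w[:2],R,'floor',len(F),F.mean(0) if len(F) else '')
```

```text
[0.5061 0.1546 0.22  ] 0.009159719050959223 19.991122484207153 [ 0.674   0.3644 -1.269   1.6711  0.3542  1.3707  0.6693]
side 237 [0.5141 0.1544] 0.06779463054586553 floor 1015 [0.5111 0.155  0.0039]
scene 0 [0. 0.] 0.0 floor 0
```

Call:
step_arm([
  [0.28, 0, -0.8],
  [0, 0, -0.8],
  [0, 0, -0.8],
  [0, 0, -0.8],
  [0, 0, -0.8],
  [0, 0, -0.8],
  [0, 0, -0.8],
  [0, 0, -0.8],
  [0, 0, -0.8],
  [0, 0, -0.6],
  [0, 0, -0.4],
  [0, 0, 0],
], turn=[0, 0, 0, 0, 0, 0, 0, 0, 0, 0, 0, 0])

```text
time: 22.0
ee_pos: [0.5126, 0.1525, 0.0142]
eef_rot: [0.126, 0.992, -0.0, -0.001]
ft_force: [-0.1, 0.4, -0.0]
width: 0.0093
grip_force: 20.0
```

Call:
step_arm([
  [0, 0, -0.1],
  [0, 0, -0.1],
  [0, 0, 0],
  [0, 0, 0],
], turn=[0, 0, 0, 0])

```text
time: 22.4
ee_pos: [0.5135, 0.1528, 0.0104]
eef_rot: [0.126, 0.992, 0.0, 0.0]
ft_force: [0.2, -0.0, -1.2]
width: 0.0091
grip_force: 20.0
```

Call:
step_arm([
  [0, 0, -0.08],
  [0, 0, -0.08],
  [0, 0, 0],
  [0, 0, 0],
], turn=[0, 0, 0, 0], newtons=5, grip=1)

```text
time: 22.8
ee_pos: [0.5132, 0.1528, 0.006]
eef_rot: [0.126, 0.992, 0.0, -0.0]
ft_force: [-0.0, 0.2, -0.5]
width: 0.0097
grip_force: 5.0
```

Call:
step_arm([
  [0, 0, 0],
  [0, 0, 0],
  [0, 0, 0],
  [0, 0, 0],
  [0, 0, 0],
  [0, 0, 0],
], turn=[0, 0, 0, 0, 0, 0], grip=0.72)

```text
time: 23.4
ee_pos: [0.5132, 0.1528, 0.0061]
eef_rot: [0.126, 0.992, 0.0, 0.0]
ft_force: [-0.1, -0.6, 0.3]
width: 0.0243
grip_force: 0.0
```

Released. Raising straight up and backing off to look.

Call:
step_arm([
  [0, 0, 0.2],
  [0, 0, 0.4],
  [0, 0, 0.8],
  [0, 0, 0.8],
  [0, 0, 0.8],
  [0, 0, 0.8],
  [0, 0, 0.8],
  [0, 0, 0.8],
  [-0.8, 0, 0.8],
  [-0.8, 0, 0.8],
  [-0.8, 0, 0.8],
  [-0.8, 0, 0],
], turn=[0, 0, 0, 0, 0, 0, 0, 0, 0, 0, 0, 0])

```text
time: 24.6
ee_pos: [0.4333, 0.1544, 0.2031]
eef_rot: [0.125, 0.992, 0.001, 0.001]
ft_force: [0.0, -0.3, 1.1]
width: 0.0247
grip_force: 0.0
```

Call:
step_arm([
  [0, -0.8, 0],
  [0, -0.8, 0],
  [0, -0.8, 0],
  [0, -0.8, 0],
  [0, -0.8, 0],
  [0, -0.8, 0],
  [0, -0.8, 0],
  [0, -0.8, 0],
  [0, 0, 0],
  [0, 0, 0],
], turn=[0, 0, 0, 0, 0, 0, 0, 0, 0, 0])

```text
time: 25.6
ee_pos: [0.4333, -0.0066, 0.2014]
eef_rot: [0.126, 0.992, -0.0, 0.0]
ft_force: [-0.3, 0.7, -1.1]
width: 0.0245
grip_force: 0.0
```

```bash
python3 ang.py | grep -E 'side|handle'
python3 - <<'E'
from h import *
c=snap('side','f');W=cloud(c)
cv2.imwrite('pics/fc.png',cv2.resize(c['image'][130:290,190:350,::-1],None,fx=3.5,fy=3.5,interpolation=2))
r=np.hypot(W[:,0]-.513,W[:,1]-.155);Q=W[(r<.055)&(W[:,2]>.008)&(W[:,2]<.05)]
print(len(Q),Q.mean(0),Q[:,2].max(),cv2.minAreaRect((Q[:,:2]*1000).astype(np.float32)))
E
```

```text
scene handle 75 36 -6.4 3.4 8.9 xmax 94.4
scene handle 95 39 -7.2 2.7 8.6 xmax 114.8
scene handle 115 36 -6.7 0.6 6.9 xmax 137.3
side handle 75 32 -10.3 -2.8 9.2 xmax 94.9
side handle 95 28 -11.6 -3.6 7.1 xmax 114.5
side handle 115 29 -11.1 -2.9 5.7 xmax 139.0
side tongue 75 30 -13.3 0.8 16.5 xmax 94.4
side tongue 95 34 -16.6 1.5 23.3 xmax 115.0
side tongue 115 38 -14.9 -0.7 17.1 xmax 139.7
side tongue 140 39 -28.4 -3.5 10.7 xmax 167.9
142 [0.51125531 0.15341494 0.01532297] 0.021148280609150596 ((514.7700805664062, 154.25454711914062), (98.6955337524414, 64.83788299560547), 25.653697967529297)
```

View pics/fc.png

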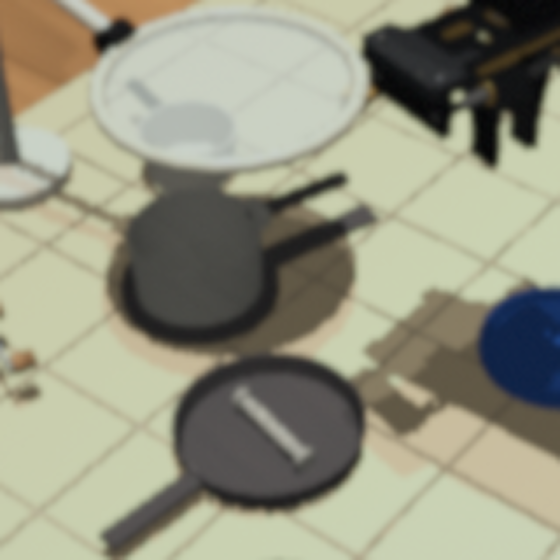

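The picture shows the shaft lying flat, mid-skillet, at about (240,392)–(305,455). The pan's handle is above and parallel to the tongue, and the arm is clear, so I'm handing in.

```bash
python3 -c "
from bench import *
print(close_job())"
```

```text
the job is handed in; nothing more can be done
None
```

I handed the job in at about 26 s, with no verdict returned: the pan's handle lies within about 2 mm of the tongue's line, and the shaft lies flat mid-skillet after a fall of about 1 cm on release, because it sat too far up the fingers to be set down fully; I saw no sign that the magnifier or bystanders were touched.

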